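Fill the gap and straighten a row of honey jars with a pusher

TASK

Set the spare honey jar upright on the counter in the gap between the two jars at the small counter shelf. Then, moving those two jars with the wooden pusher only, push all three back with its long straight edge into one straight row, their fronts flush with the front edges of the shelf's two side panels. Finally draw the pusher at least 10 cm back from the row and leave it standing on the counter; keep the jars upright and leave the tins and the bell where they are.

Things in the scene. Friction and masses are not known exactly. Their poses are not given: they have to be found in the camera images.
- stand: Fixed wooden counter shelf, 278 mm wide, 100 deep: side panels (inner faces at y = +125 and -125 mm), back panel (face at x = 90 mm), top board. The jars stand on the counter itself between the panels. Origin: on the counter, midway between the panels, on the line of their front edges; x points into the shelf, y to its left seen from the robot. Fixed price card on the counter at x -5, y -175 mm.
- board_edge (a point): Middle of the lower front edge of the shelf's top board: 120 mm above the counter, 36 mm out from the side panels' front edges towards the robot. The board is 12 mm thick, 300 mm wide; a card and a candle stand at its back. Below it an upright gripper has no room: lean it back 25 to 45 degrees for pushing. Axes as the shelf's.
- pusher_grip (a point): Middle of the grip of the wooden pusher's handle, 53 mm above its underside, 53.5 mm behind the blade's front face. The handle is a bar 22 x 22 mm, 85 long, leaning back 35 degrees from vertical, away from the blade; its top end is 30 mm beyond this point. Axes of the pusher: x the pushing direction, y along the blade, z up. Grip the handle across y, fingers pointing down along it.
- pusher_edge (a point): Middle of the front face of the pusher's blade, 15 mm above the counter; the same axes as the grip point.
- jar_left_mid (a point): Honey jar that stands at the shelf's left, too far out; 53 mm across, 74 mm high, 0.16 kg; point on its axis, 37 mm above its foot; z up along the axis. When its front is flush with the side panels this point lies 26 mm inside their front edges.
- jar_right_mid (a point): Honey jar that stands at the shelf's right, too far out; 51 mm across, 74 mm high, 0.17 kg; point on its axis, 37 mm above its foot; flush as for the left jar.
- jar_spare_mid (a point): The spare honey jar, standing by itself on the counter; 50 to 52 mm across, 74 mm high, 0.24 kg; point on its axis, 37 mm above its foot. Its place is the gap midway between the other two jars (about 168 mm apart).
- jar_left: the left jar, origin at the centre of its foot
- jar_right: the right jar, origin at the centre of its foot
- jar_spare: the spare jar, origin at the centre of its foot
- pusher: Wooden pusher, loose, 0.2 kg, standing flat on the counter: a straight blade 200 mm long (y), 14 thick, 30 high, on a flat sole 50 mm wide, 10 thick, that reaches 77 mm behind the blade's front face, and a leaning handle. Origin on its underside, 30 mm behind the blade's front face; axes as for the grip point.
- tin_a: low tin, 76 mm across, 58 mm high, bystander; origin at its foot
- tin_b: another low tin, 76 mm across, 58 mm high, bystander; origin at its foot
- bell: silver counter bell in front of the pine box, left of the work, 84 mm across, 58 mm high, bystander; origin at its foot
Mind the look-alikes: they are no part of the job. Leave any pink or purple look-alike of the jar_right alone.

How it is judged (in metres and radians):
On the way, in this order (a step that is already met when the one before it is completed fails the run):
1. the spare jar stands upright on the counter in the gap between the other two, let go (x of jar_spare_mid in the frame of stand between -0.13 and 0.0345 m and y of jar_spare_mid in the frame of stand between -0.03 and 0.03 m and angle between jar_spare_mid's own z axis and vertical below 0.1 rad and height (world z) of jar_spare_mid between 0.03 and 0.044 m and contact force between the fingers and jar_spare below 0.1 N and linear speed of jar_spare below 0.02 m/s), for 0.2 s.
2. the pusher's edge is at the line and all three jars stand flush (x of jar_left_mid in the frame of stand between 0.0175 and 0.0345 m and angle between each of jar_left_mid, jar_right_mid, jar_spare_mid's own z axis and vertical below 0.1 rad and height (world z) of jar_left_mid between 0.03 and 0.044 m and x of jar_right_mid in the frame of stand between 0.0175 and 0.0345 m and height (world z) of jar_right_mid between 0.03 and 0.044 m and x of jar_spare_mid in the frame of stand between 0.0175 and 0.0345 m and height (world z) of jar_spare_mid between 0.03 and 0.044 m and y of jar_spare_mid in the frame of stand between -0.03 and 0.03 m and x of pusher_edge in the frame of stand above -0.02 m), for 0.2 s.
At the end, for the whole second after the job is handed in: All jars upright at rest, axes 17.5 to 34.5 mm inside the panels' front line; spare within 30 mm of the shelf's mid-line, the others 55 to 125 mm left and right of it; pusher at rest, level on the counter, its edge 85 mm or more before that line (or over 250 mm to the side) (x of jar_left_mid in the frame of stand between 0.0175 and 0.0345 m and angle between each of jar_left_mid, jar_right_mid, jar_spare_mid, pusher_grip's own z axis and vertical below 0.1 rad and height (world z) of jar_left_mid between 0.03 and 0.044 m and x of jar_right_mid in the frame of stand between 0.0175 and 0.0345 m and height (world z) of jar_right_mid between 0.03 and 0.044 m and x of jar_spare_mid in the frame of stand between 0.0175 and 0.0345 m and height (world z) of jar_spare_mid between 0.03 and 0.044 m and y of jar_spare_mid in the frame of stand between -0.03 and 0.03 m and y of jar_left_mid in the frame of stand between 0.055 and 0.125 m and y of jar_right_mid in the frame of stand between -0.125 and -0.055 m and (x of pusher_edge in the frame of stand below -0.085 m or y of pusher_edge in the frame of stand above 0.25 m or y of pusher_edge in the frame of stand below -0.25 m) and height (world z) of pusher_edge between 0.008 and 0.022 m and linear speed of each of jar_left, jar_right, jar_spare, pusher below 0.01 m/s); the robot touches nothing.
It fails at once if the left or right jar is touched by the gripper or arm (contact force between any of the fingers, the arm and jar_left above 1 N or contact force between any of the fingers, the arm and jar_right above 1 N).
It fails at once if a jar is tipped (angle between any of jar_left_mid, jar_right_mid, jar_spare_mid's own z axis and vertical above 0.5 rad).
It fails at once if a tin or the bell is moved by more than 3 cm (distance of any of tin_a, tin_b, bell from where it was at the start of the episode above 0.03 m).
It also fails if it takes over 61 s, if anything falls off the work surface, if the arm or the gripper's body presses on something with over 40 N, if the wrist force passes 120 N, or if a joint passes its speed limit or range.

ROBOT

A 6-joint arm with a two-finger parallel gripper is mounted at the origin on a cart in front of the work surface, level with it; the furniture and walls round the work are solid. World frame = base frame: x ahead of the robot, y to its left, z up, the work surface at z = 0. Lengths are in mm, angles in rad, forces in N, time in s.
With the tool pointing down it reaches from about 300 to 950 mm from the base axis. Payload 3.1 kg.
Tool frame: the origin (TCP) lies at the very end of the fingers, on their centre line; the grasp point (between the pads) lies 19 mm behind it (robot.grip_depth is the distance from the TCP to the grasp point, in mm); z points along the fingers, y is the line along which they close (so a half turn about z gives the same grasp; the last joint's range is limited). The gripper opens to 85 mm and grips with 20 to 120 N. Pads are 22 mm wide; open, the fingers measure 114 mm over their backs; the gripper's body (76 mm by 85 mm) begins 54 mm behind the grasp point. The pads swing forward as they close: fully open they stand 13 mm farther back than shut.
Start: joints at [-1.377, 0.308, 1.634, -0, 1.2, -0.07], TCP at [162.942, -603.392, 231.272] pointing down, gripper open.
Joint ranges: [-3.06, 3.06], [-0.79, 1.96], [0.05, 2.63], [-1.19, 4.34], [0.05, 2.64], [-2.94, 2.94]. Speed limits (rad/s): [2.79, 2.79, 3.14, 3.14, 3.14, 3.14].

INTERFACE

Orientations are given as a unit quaternion [x, y, z, w].
In Python, from plant import robot gives the robot as it stands.
- The arm moves only by the tool arm_command, never from a script. Its argument "series" is a list of rows, each a list of 7 numbers: the turn, a rotation vector about the tool's x, y, z in degrees, then the shift along the tool's x, y, z in m, then the finger opening in m, from 0 to 0.0854. In form: [[wx, wy, wz, dx, dy, dz, fingers], ...]. A call has 1 to 12 rows; each row shifts and turns the commanded pose from where the row before left it, along the tool's axes as they then stand; what a row does not reach is not made up. A row lasts 1/8 s, in which the tool goes at most 62.5 mm and 10.7 degrees, less where a joint would pass 70% of its speed; a pose out of reach is approached as far as the arm can. A call is refused whole if a number of a shift passes 0.0625 or a number of a turn 10.7, either way. A call with a gripper value outside its range is refused whole. The fingers move at their own pace and stop on an object; "force" is the grip in N (left out, the last holds). Time passes only in rows, so rows that do not move let the fingers close. It gives the time, the measured TCP pose, the force, the opening and the grip force at its end, in the units of the state.
- robot.get_state(): the state, without advancing time (a new reading comes with each control period).
- robot.capture(name): name is "side" or "top" or "wrist"; returns a dict with "img" (400x640x3 uint8, red, green, blue), "fx", "fy", "cx", "cy" (pixels), "T" (4x4, takes a point from camera to world coordinates). Camera axes: x right, y down, z forward; pixel columns grow to the right and rows downward; lengths in mm; the calibration is good to about 2 mm. A picture is of the moment at which its call begins. There is no depth.
- robot.hand_in(): hands the job in; it is judged then, once.
Trained networks look in a picture, given as the dict that the camera call returned (one of the last four; its "shot" number tells which), for a name from the list of things; names that differ only in an ending like _2 or _b are one class to them, and where a whole thing is asked for, a point or a joint stands for the part that bears it (a point fixed in the world has none). Each returns a list of dicts, best first, with "conf" (0 to 1); they miss things now and then, are a little off and sometimes report something else, mostly with a low value. They report only what shows in the picture. A call takes as long as a camera call. They do not tell look-alikes from the thing itself.
- robot.trace(target, picture): "region" (400x640 bool, what is visible of it) and "position" ([column, row] in pixels, amid what is visible of it).
The state is a dict: "t": time; "qpos": joint angles; "qd": joint speeds; "tau": joint torques, N m; "tcp_pos": TCP position; "orientation": TCP orientation; "wrist_force": force on the tool from outside, world axes, zero at the start; "wrist_torque": the same for the moment, N m; "finger_gap": opening from 0.0 (shut) to 1.0 (fully open); "finger_force": force on a finger pad.
Only numpy, scipy, OpenCV 4.12 (cv2) and the standard library are available. Lean on these libraries where they do the work, as an engineer would, in place of code of your own. Each camera call takes 0.05 s, during which the arm holds its last target. There are 200 camera calls.

## Working session

There is one attempt and no reset: what is moved stays moved. The work goes in short steps, Python scripts to look and compute and a tool call to move; the robot and the scene stay as the last step left them, time stands still between calls to the robot, and variables do not carry over. Pictures are saved under pics/ and viewed, at most 10 in all, crops included, and the job is handed in when it is done.

Besides the shell and the picture viewer there is one more tool, called after "Emit:" as a command line: name --pt "numbers of a row" for each row, then --argument value for the rest. arm_command: Moves the arm, as the interface text tells. Its arguments: {"type":"object","properties":{"series":{"type":"array"},"force":{"type":"number"}},"required":["series"]}

```bash
mkdir -p pics; ls
cat > h.py <<'E'
import numpy as np, cv2
from plant import robot
def ray(c,p):
    d=np.array([(p[0]-c['cx'])/c['fx'],(p[1]-c['cy'])/c['fy'],1.]);T=np.array(c['T']);return T[:3,3],T[:3,:3]@d
def onz(c,p,z):
    o,d=ray(c,p);return o+d*(z-o[2])/d[2]
def proj(c,P):
    T=np.array(c['T']);q=T[:3,:3].T@(np.array(P)-T[:3,3]);return [c['fx']*q[0]/q[2]+c['cx'],c['fy']*q[1]/q[2]+c['cy']]
def tri(cs,ps):
    A=np.zeros((3,3));b=np.zeros(3)
    for c,p in zip(cs,ps):
        o,d=ray(c,p);d=d/np.linalg.norm(d);M=np.eye(3)-np.outer(d,d);A+=M;b+=M@o
    return np.linalg.solve(A,b)
E
python3 - <<'E'
from h import *
cs={}
for n in ('top','side'):
    c=cs[n]=robot.capture(n); cv2.imwrite(f'pics/{n}0.png',c['img'][:,:,::-1])
    T=np.array(c['T']);print(n,T[:3,3].round(),T[:3,2].round(2),round(c['fx']))
    for t in ['stand','board_edge','pusher_grip','pusher_edge','jar_left_mid','jar_right_mid','jar_spare_mid','pusher','tin_a','bell']:
        for r in robot.trace(t,c)[:3]:
            g=r['region'];ys,xs=np.where(g)
            print(t,round(r['conf'],2),np.round(r['position']),(xs.min(),xs.max(),ys.min(),ys.max()) if len(xs) else '', onz(c,r['position'],{'stand':0,'board_edge':120,'pusher_grip':53,'pusher_edge':15}.get(t,37)).round())
print(robot.get_state())
E
```

```text
pics
top [ 415.   36. 1589.] [ 0.12  0.01 -0.99] 516
stand 0.81 [353. 177.] (np.int64(300), np.int64(420), np.int64(152), np.int64(200)) [709. -32.   0.]
board_edge 0.6 [351. 176.] (np.int64(300), np.int64(420), np.int64(152), np.int64(200)) [689. -21. 120.]
pusher_grip 0.66 [432. 245.] (np.int64(399), np.int64(466), np.int64(235), np.int64(262)) [ 500. -267.   53.]
pusher_edge 0.94 [432. 242.] (np.int64(399), np.int64(466), np.int64(234), np.int64(263)) [ 509. -275.   15.]
jar_right_mid 0.87 [432. 213.] (np.int64(421), np.int64(441), np.int64(204), np.int64(222)) [ 596. -271.   37.]
jar_right_mid 0.72 [419. 163.] (np.int64(408), np.int64(428), np.int64(153), np.int64(174)) [ 749. -231.   37.]
jar_right_mid 0.48 [389. 266.] (np.int64(382), np.int64(399), np.int64(260), np.int64(276)) [ 433. -143.   37.]
jar_spare_mid 0.79 [262. 252.] (np.int64(254), np.int64(270), np.int64(243), np.int64(258)) [465. 240.  37.]
pusher 0.6 [432. 244.] (np.int64(400), np.int64(464), np.int64(235), np.int64(262)) [ 501. -269.   37.]
tin_a 0.9 [466. 223.] (np.int64(448), np.int64(477), np.int64(212), np.i
[... 1989 characters left out ...]
.]
{'t': 1.1, 'qpos': array([-1.37668417e+00,  3.08097800e-01,  1.63380225e+00,  6.88005264e-07,
        1.19969600e+00, -6.97027250e-02]), 'qd': array([-0.00081298, -0.00051677, -0.00119518, -0.00080954,  0.00059199,
        0.00072852]), 'tau': array([ 9.42228289e-04, -4.15294933e+01, -2.77084494e+01, -1.28727757e-05,
        7.84659042e-04, -1.34654749e-05]), 'tcp_pos': array([ 162.95166944, -603.38968243,  231.27231985]), 'orientation': array([ 9.91312837e-01,  1.31525130e-01,  2.14533350e-07, -1.71266827e-06]), 'wrist_force': array([-0.2157515, -0.2708632, -0.7157261]), 'wrist_torque': array([-0.0395206 ,  0.02444637, -0.07274841]), 'finger_force': 0.0, 'finger_gap': 1.0007482759128177}
```

View pics/top0.png

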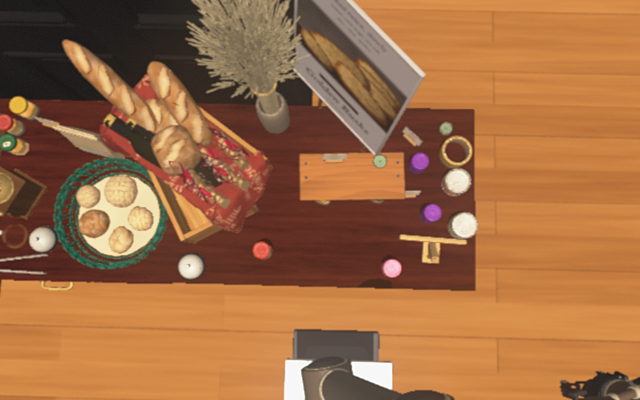

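View pics/side0.png

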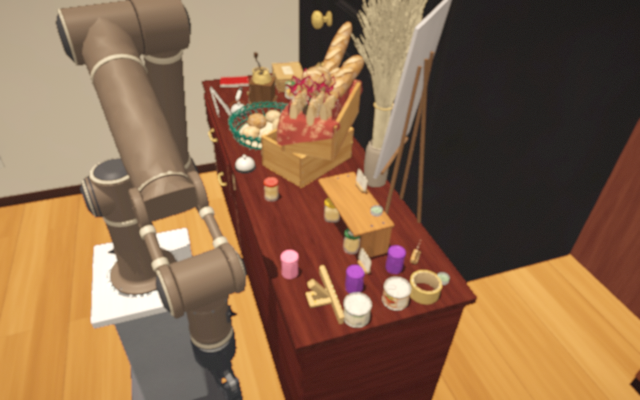

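The top view shows the red-lidded spare jar at (262,250), the board spanning (300–405, 153–200) and the pusher at (432,245). The pink (391,267) and purple (432,212), (419,162) jars are look-alikes. In the side view, the left and right jars stand at (330,211) and (352,242). Next I'll refine the shelf and pusher poses.

```bash
cat > m.py <<'E'
from h import *
c=robot.capture('top');s=robot.capture('side')
im=c['img']
hsv=cv2.cvtColor(im,cv2.COLOR_RGB2HSV)
g=robot.trace('stand',c)[0]['region'].astype(np.uint8)
g=cv2.morphologyEx(g,cv2.MORPH_OPEN,np.ones((15,15),np.uint8))
ct=max(cv2.findContours(g,0,2)[0],key=cv2.contourArea)[:,0,:]
w=np.array([onz(c,p,132)[:2] for p in ct]).astype(np.float32)
r=cv2.minAreaRect(w);print('board top',r,cv2.boxPoints(r).round().tolist())
# pusher blade top: front row pixels in top image
g=robot.trace('pusher',c)[0]['region'];ys,xs=np.where(g)
for x in range(xs.min(),xs.max()+1,6):
    y=ys[xs==x]; print(x,y.min(),y.max(),onz(c,(x,y.min()-.5),30)[:2].round(),onz(c,(x,y.max()+.5),30)[:2].round())
for n,cc in (('top',c),('side',s)):
  for t in ('jar_left_mid','jar_right_mid','jar_spare_mid'):
    for r in robot.trace(t,cc)[:3]:
        print(n,t,round(r['conf'],2),np.round(r['position'],1),onz(cc,r['position'],40).round())
b=cv2.resize(s['img'][160:330,230:430],None,fx=4,fy=3.5,interpolation=cv2.INTER_CUBIC)
cv2.imwrite('pics/crop1.png',b[:,:,::-1])
E
python3 m.py
```

```text
board top ((685.4391479492188, -22.773406982421875), (136.5733642578125, 298.19805908203125), 1.8349872827529907) [[612.0, 124.0], [622.0, -174.0], [758.0, -170.0], [749.0, 128.0]]
400 236 238 [ 526. -175.] [ 517. -175.]
406 236 238 [ 527. -193.] [ 517. -193.]
412 237 239 [ 524. -211.] [ 515. -211.]
418 237 239 [ 524. -230.] [ 515. -230.]
424 237 261 [ 525. -248.] [ 450. -248.]
430 237 262 [ 525. -266.] [ 447. -266.]
436 238 262 [ 523. -284.] [ 448. -284.]
442 238 242 [ 523. -302.] [ 508. -302.]
448 239 242 [ 521. -320.] [ 509. -320.]
454 240 242 [ 518. -338.] [ 509. -338.]
460 240 243 [ 519. -356.] [ 507. -356.]
top jar_right_mid 0.8 [391.1 268. ] [ 428. -148.   40.]
top jar_right_mid 0.69 [434.2 212.8] [ 596. -276.   40.]
top jar_right_mid 0.63 [416.9 165. ] [ 742. -224.   40.]
top jar_spare_mid 0.48 [262.4 251.2] [468. 237.  40.]
side jar_left_mid 0.6 [329.5 215.8] [625.  26.  40.]
side jar_right_mid 0.84 [396.  260.5] [ 748. -235.   40.]
side jar_right_mid 0.65 [355.7 277.5] [ 602. -262.   40.]
side jar_right_mid 0.6 [350.3 240.6] [ 646. -110.   40.]
side jar_spare_mid 0.77 [270.8 189.6] [469. 230.  40.]
```

View pics/crop1.png

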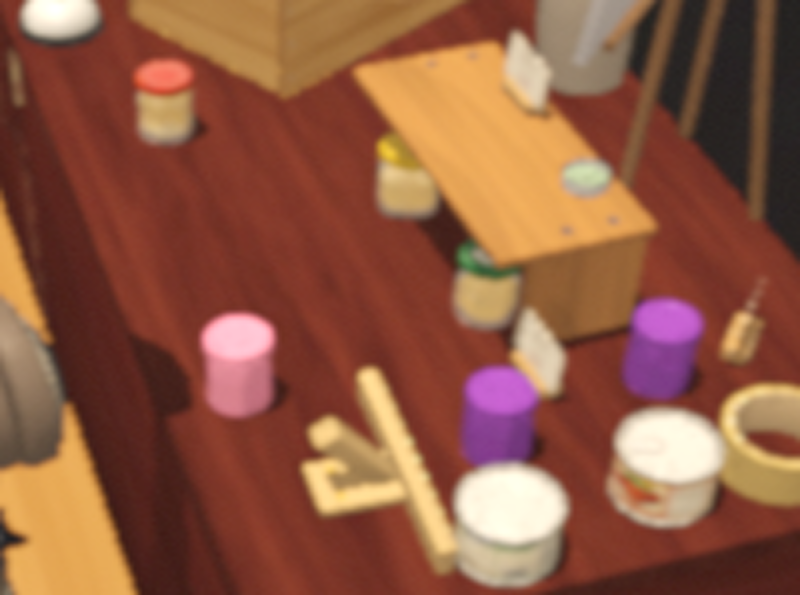

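```bash
cat >> h.py <<'E'
from scipy.spatial.transform import Rotation as Ro
def tool(yaw_y,tilt=0):
    """tool y at angle yaw_y (deg, world), fingers down; tilt (deg): z axis leans toward x-axis direction perpendicular (right of y)"""
    a=np.radians(yaw_y);y=np.array([np.cos(a),np.sin(a),0]);f=np.array([np.sin(a),-np.cos(a),0])
    t=np.radians(tilt);z=f*np.sin(t)+np.array([0,0,-np.cos(t)]);return np.c_[np.cross(y,z),y,z]
def plan(P,R,n=None):
    s=robot.get_state();R0=Ro.from_quat(s['orientation']).as_matrix();p=R0.T@(np.array(P)-s['tcp_pos'])/1000
    w=Ro.from_matrix(R0.T@R).as_rotvec(degrees=True)
    n=n or int(np.ceil(max(np.abs(w).max()/10.5,np.linalg.norm(p)/.058,1)))
    while 1:
        Rk=Ro.from_rotvec(w/n,degrees=True).as_matrix();S=sum(np.linalg.matrix_power(Rk,k) for k in range(n));d=np.linalg.solve(S,p)
        if np.linalg.norm(d)<.06: break
        n+=1
    print('t',round(s['t'],2),'tcp',s['tcp_pos'].round(1),'F',s['wrist_force'].round(1),'rows',n,'each',np.round(w/n,2).tolist(),np.round(d,4).tolist())
E
python3 -c "
from h import *
plan((466,234,190),tool(2))"
```

```text
t 1.6 tcp [ 162.9 -603.4  231.3] F [ 0.1 -0.  -0.6] rows 17 each [0.0, 0.0, -4.52] [0.0535, -0.0182, 0.0024]
```

Emit:
arm_command --pt "0 0 -4.52 0.0535 -0.0182 0.0024 0.085" --pt "0 0 -4.52 0.0535 -0.0182 0.0024 0.085" --pt "0 0 -4.52 0.0535 -0.0182 0.0024 0.085" --pt "0 0 -4.52 0.0535 -0.0182 0.0024 0.085" --pt "0 0 -4.52 0.0535 -0.0182 0.0024 0.085" --pt "0 0 -4.52 0.0535 -0.0182 0.0024 0.085" --pt "0 0 -4.52 0.0535 -0.0182 0.0024 0.085" --pt "0 0 -4.52 0.0535 -0.0182 0.0024 0.085" --pt "0 0 -4.52 0.0535 -0.0182 0.0024 0.085" --pt "0 0 -4.52 0.0535 -0.0182 0.0024 0.085" --pt "0 0 -4.52 0.0535 -0.0182 0.0024 0.085" --pt "0 0 -4.52 0.0535 -0.0182 0.0024 0.085"

```text
t: 3.1
tcp_pos: [502.4, -43.1, 202.8]
orientation: [0.822, 0.57, 0.001, 0.0]
wrist_force: [-0.6, -0.5, -1.1]
finger_gap: 0.993
finger_force: 0.0
```

Emit:
arm_command --pt "0 0 -4.52 0.0535 -0.0182 0.0024 0.085" --pt "0 0 -4.52 0.0535 -0.0182 0.0024 0.085" --pt "0 0 -4.52 0.0535 -0.0182 0.0024 0.085" --pt "0 0 -4.52 0.0535 -0.0182 0.0024 0.085" --pt "0 0 -4.52 0.0535 -0.0182 0.0024 0.085" --pt "0 0 0 0 0 0 0.085" --pt "0 0 0 0 0 0 0.085"

```text
t: 3.98
tcp_pos: [466.6, 233.7, 190.5]
orientation: [0.695, 0.719, -0.0, 0.0]
wrist_force: [0.5, -0.0, -0.6]
finger_gap: 0.996
finger_force: 0.0
```

Run:
```python
from h import *
plan((466,234,190),tool(2))
c=robot.capture('wrist');T=np.array(c['T']);print(T.round(2).tolist(),c['fx'])
cv2.imwrite('pics/w1.png',c['img'][:,:,::-1])
for r in robot.trace('jar_spare_mid',c)[:2]:
    ys,xs=np.where(r['region']);print(r['conf'],r['position'],xs.min(),xs.max(),ys.min(),ys.max(),onz(c,r['position'],37),onz(c,r['position'],74))
```

```text
t 3.98 tcp [466.6 233.7 190.5] F [ 0.5 -0.  -0.6] rows 1 each [0.01, 0.04, 0.0] [0.0003, -0.0006, 0.0005]
[[1.0, 0.03, 0.01, 464.29], [0.03, -0.96, -0.28, 306.6], [-0.0, 0.28, -0.96, 333.67], [0.0, 0.0, 0.0, 1.0]] 330.64786414755736
0.85 [322.1, 181.5] 293 353 143 213 [473.15650456 230.0021962   37.        ] [472.05062072 239.55455274  74.        ]
```

View pics/w1.png

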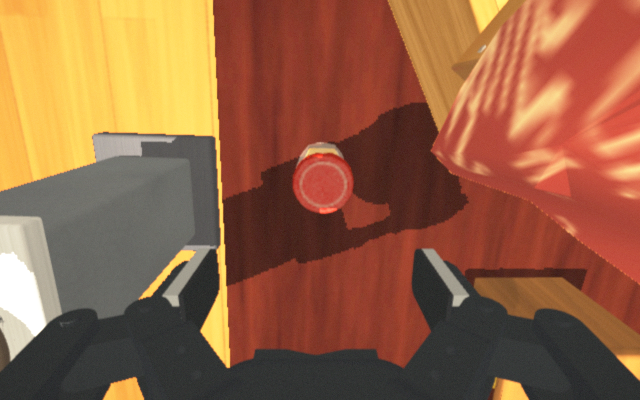

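The lid centre is at (323,183), which puts the jar at about (472,239). Descending to grip it.

Emit:
arm_command --pt "0 0 0 0.005 0.006 0.03 0.085" --pt "0 0 0 0 0 0.045 0.085" --pt "0 0 0 0 0 0.045 0.085" --pt "0 0 0 0 0 0.03 0.085" --pt "0 0 0 0 0 0.014 0.085" --pt "0 0 0 0 0 0 0.085" --pt "0 0 0 0 0 0 0.04" --pt "0 0 0 0 0 0 0.04" --pt "0 0 0 0 0 0 0.04" --pt "0 0 0 0 0 0 0.04" --pt "0 0 0 0 0 0 0.04" --force 40

```text
t: 5.45
tcp_pos: [473.8, 239.5, 28.4]
orientation: [0.695, 0.719, 0.001, 0.001]
wrist_force: [-1.2, -0.9, 5.9]
finger_gap: 0.583
finger_force: 41.3
```

Emit:
arm_command --pt "0 0 0 0 0 -0.03 0.04" --pt "0 0 0 -0.0449 0.0126 -0.02 0.04" --pt "0 0 0 -0.0449 0.0126 0 0.04" --pt "0 0 0 -0.0449 0.0126 0 0.04" --pt "0 0 0 -0.0449 0.0126 0 0.04" --pt "0 0 0 -0.0449 0.0126 0 0.04" --pt "0 0 0 -0.0449 0.0126 0.01 0.04" --pt "0 0 0 0 0 0.02 0.04" --pt "0 0 0 0 0 0 0.04" --pt "0 0 0 0 0 0 0.04"

```text
t: 6.7
tcp_pos: [556.4, -27.4, 46.6]
orientation: [0.695, 0.719, -0.001, -0.001]
wrist_force: [-2.6, -0.4, -1.8]
finger_gap: 0.581
finger_force: 47.4
```

Run:
```python
from h import *
plan((558.5,-27,30),tool(2))
for n in('side','top'):
  c=robot.capture(n)
  cv2.imwrite(f'pics/b_{n}.png',cv2.resize(c['img'][150:290,250:450],None,fx=4,fy=4,interpolation=cv2.INTER_CUBIC)[:,:,::-1])
```

```text
t 6.7 tcp [556.4 -27.4  46.6] F [-2.6 -0.4 -1.8] rows 1 each [-0.08, -0.0, -0.02] [0.0003, 0.0021, 0.0166]
```

View pics/b_side.png

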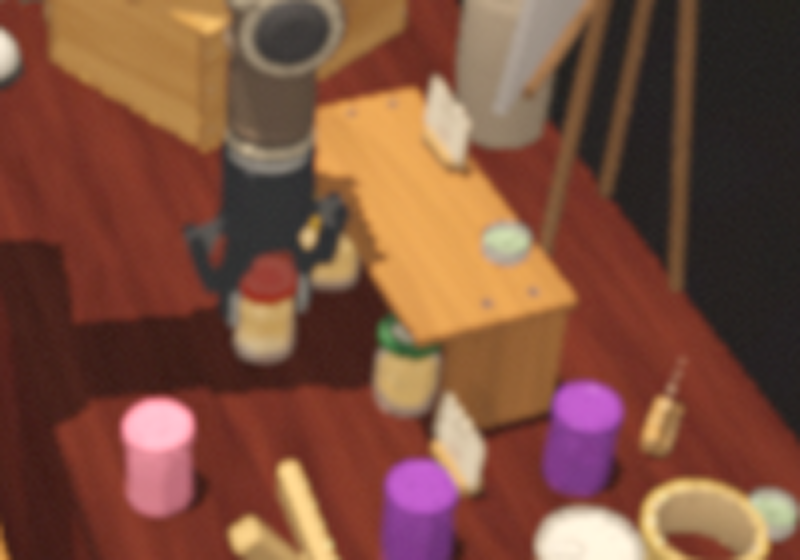

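The jar hangs in front of the gap at (265,310), clear of the left and right jars. Setting it down.

Emit:
arm_command --pt "0 0 0 0 0 0.012 0.04" --pt "0 0 0 0 0 0.006 0.04" --pt "0 0 0 0 0 0 0.04" --pt "0 0 0 0 0 0 0.085" --pt "0 0 0 0 0 0 0.085" --pt "0 0 0 0 0 0 0.085" --pt "0 0 0 0 0 0 0.085" --pt "0 0 0 0 0 0 0.085"

```text
t: 7.8
tcp_pos: [549.0, -26.2, 26.0]
orientation: [0.694, 0.72, -0.005, -0.006]
wrist_force: [-14.9, -0.5, 0.6]
finger_gap: 0.997
finger_force: 0.0
```

Emit:
arm_command --pt "0 0 0 0 0 -0.02 0.085" --pt "0 0 0 0 0 -0.05 0.085" --pt "0 0 0 0 0 -0.06 0.085" --pt "0 0 0 0 0 -0.06 0.085"

```text
t: 8.3
tcp_pos: [558.6, -27.0, 221.8]
orientation: [0.694, 0.72, 0.002, 0.002]
wrist_force: [0.7, -0.2, 0.2]
finger_gap: 0.997
finger_force: 0.0
```

Run:
```python
from h import *
# hover above pusher grip, tilted 35 deg: tool y along -pusher y (yaw -2.5)
for yy in (87.5,-92.5):
    R=tool(yy, 35 if yy>0 else -35); print(R[:,2].round(2))
    ax=R[:,2]; g=np.array([469.5,-266,53])
    plan(g+ax*(19-100),R)
```

```text
[ 0.57 -0.03 -0.82]
t 8.3 tcp [558.6 -27.  221.8] F [ 0.7 -0.2  0.2] rows 8 each [-3.23, -3.5, -10.33] [-0.0104, -0.0368, 0.0133]
[ 0.57 -0.03 -0.82]
t 8.3 tcp [558.6 -27.  221.8] F [ 0.7 -0.2  0.2] rows 9 each [-3.17, 2.93, 10.15] [-0.0358, 0.0038, 0.0025]
```

Emit:
arm_command --pt "-3.23 -3.5 -10.33 -0.0104 -0.0368 0.0133 0.085" --pt "-3.23 -3.5 -10.33 -0.0104 -0.0368 0.0133 0.085" --pt "-3.23 -3.5 -10.33 -0.0104 -0.0368 0.0133 0.085" --pt "-3.23 -3.5 -10.33 -0.0104 -0.0368 0.0133 0.085" --pt "-3.23 -3.5 -10.33 -0.0104 -0.0368 0.0133 0.085" --pt "-3.23 -3.5 -10.33 -0.0104 -0.0368 0.0133 0.085" --pt "-3.23 -3.5 -10.33 -0.0104 -0.0368 0.0133 0.085" --pt "-3.23 -3.5 -10.33 -0.0104 -0.0368 0.0133 0.085" --pt "0 0 0 0 0 0 0.085" --pt "0 0 0 0 0 0 0.085"

```text
t: 9.55
tcp_pos: [415.1, -180.6, 131.0]
orientation: [0.229, 0.949, 0.012, 0.218]
wrist_force: [0.1, 1.0, 0.6]
finger_gap: 0.995
finger_force: 0.0
```

```bash
cat > look.py <<'E'
from h import *
import sys
R=tool(87.5,35);ax=R[:,2];g=np.array([469.5,-266,53]);plan(g+ax*(19-100),R)
w=robot.capture('wrist');s=robot.capture('side');t=robot.capture('top')
a=w['img'];b=cv2.resize(s['img'][150:330,250:450],(400,360),interpolation=cv2.INTER_CUBIC)
print(np.array(w['T']).round(2).tolist())
cv2.imwrite('pics/w2.png',np.vstack([cv2.resize(a,(480,300)),np.hstack([cv2.resize(b,(267,240)),np.zeros((240,213,3),np.uint8)])])[:,:,::-1])
for q in ('pusher','pusher_grip'):
  for r in robot.trace(q,w)[:2]:
    ys,xs=np.where(r['region']);print(q,r['conf'],r['position'],xs.min(),xs.max(),ys.min(),ys.max())
for n,c in(('side',s),('top',t),('w',w)):
  for q in ('jar_left_mid','jar_right_mid','jar_spare_mid'):
    for r in robot.trace(q,c)[:3]: print(n,q,round(r['conf'],2),np.round(r['position'],1),onz(c,r['position'],40).round())
E
python3 look.py
```

```text
t 9.55 tcp [ 415.1 -180.6  131. ] F [0.1 1.  0.6] rows 3 each [-1.78, -3.03, -7.83] [-0.009, -0.0261, 0.0066]
[[0.43, 0.65, 0.63, 297.59], [0.89, -0.4, -0.2, -137.41], [0.12, 0.65, -0.75, 231.03], [0.0, 0.0, 0.0, 1.0]]
pusher 0.64 [257.2, 233.5] 199 358 188 285
pusher_grip 0.88 [255.9, 231.4] 199 358 188 284
pusher_grip 0.25 [617.2, 214.8] 579 639 173 262
side jar_left_mid 0.6 [329.1 214.1] [626.  35.  40.]
side jar_right_mid 0.85 [393.6 260.5] [ 741. -233.   40.]
side jar_right_mid 0.84 [286.9 265.2] [ 420. -152.   40.]
side jar_right_mid 0.65 [349.5 241.6] [ 642. -113.   40.]
side jar_spare_mid 0.84 [311.6 234.1] [536. -43.  40.]
top jar_left_mid 0.52 [324.6 200.6] [625.  55.  40.]
top jar_right_mid 0.83 [418.8 162.6] [ 750. -229.   40.]
top jar_right_mid 0.59 [392.8 261.1] [ 448. -153.   40.]
top jar_right_mid 0.2 [354.8 176.5] [702. -35.  40.]
top jar_spare_mid 0.72 [352.9 227.1] [547. -32.  40.]
w jar_left_mid 0.73 [615.1 211.5] [632.  50.  40.]
w jar_left_mid 0.41 [563.9 298.9] [790.   9.  40.]
w jar_left_mid 0.17 [532.  187.5] [550. -27.  40.]
w jar_right_mid 0.78 [386.2 348.1] [ 764. -226.   40.]
w jar_right_mid 0.75 [348.2 150.8] [ 435. -151.   40.]
w jar_right_mid 0.74 [306.7 305.1] [ 597. -265.   40.]
w jar_spare_mid 0.95 [533.2 191.4] [556. -26.  40.]
```

View pics/w2.png

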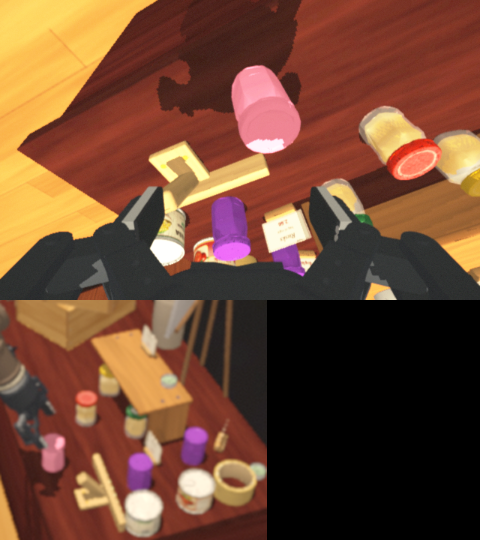

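The spare jar stands upright at about (550,−29) and the other two jars are where they were. The turn was limited by joint speed, so I'll continue to the hover pose.

Emit:
arm_command --pt "-1.34 -2.27 -5.87 -0.0069 -0.0196 0.005 0.085" --pt "-1.34 -2.27 -5.87 -0.0069 -0.0196 0.005 0.085" --pt "-1.34 -2.27 -5.87 -0.0069 -0.0196 0.005 0.085" --pt "-1.34 -2.27 -5.87 -0.0069 -0.0196 0.005 0.085" --pt "0 0 0 0 0 0 0.085" --pt "0 0 0 0 0 0 0.085"

```text
t: 11.0
tcp_pos: [430.6, -243.6, 136.9]
orientation: [0.053, 0.961, -0.004, 0.272]
wrist_force: [-0.4, -0.0, -0.7]
finger_gap: 0.993
finger_force: 0.0
```

```bash
cat > look2.py <<'E'
from h import *
R=tool(87.5,35);ax=R[:,2];g=np.array([469.5,-266,53]);plan(g+ax*(19-100),R)
w=robot.capture('wrist')
# predicted handle: top end (grip + 30 up along handle) and foot of grip
up=-ax
for k in(30,0,-30): print('pred axis',k,np.round(proj(w,g+up*k)))
y=R[:,1]; f=np.array([np.cos(np.radians(-2.5)),np.sin(np.radians(-2.5)),0]); o=np.array([523,-268,0.])
for s in(-100,100): print('pred blade end',np.round(proj(w,o+y*s+[0,0,30])),np.round(proj(w,o-f*14+y*s+[0,0,30])))
for s in(-25,25): print('pred sole back',np.round(proj(w,o-f*77+y*s+[0,0,10])))
cv2.imwrite('pics/w3.png',w['img'][:,:,::-1])
r=robot.trace('pusher',w)[0];ys,xs=np.where(r['region']);print(r['conf'],r['position'],xs.min(),xs.max(),ys.min(),ys.max())
E
python3 look2.py
```

```text
t 11.0 tcp [ 430.6 -243.6  136.9] F [-0.4 -0.  -0.7] rows 1 each [-0.94, -3.42, -3.55] [0.0135, -0.0214, 0.0118]
pred axis 30 [283. 194.]
pred axis 0 [288. 184.]
pred axis -30 [291. 177.]
pred blade end [187. 213.] [182. 203.]
pred blade end [408. 200.] [410. 190.]
pred sole back [254. 125.]
pred sole back [319. 121.]
0.79 [286.6, 184.6] 177 399 121 214
```

View pics/w3.png

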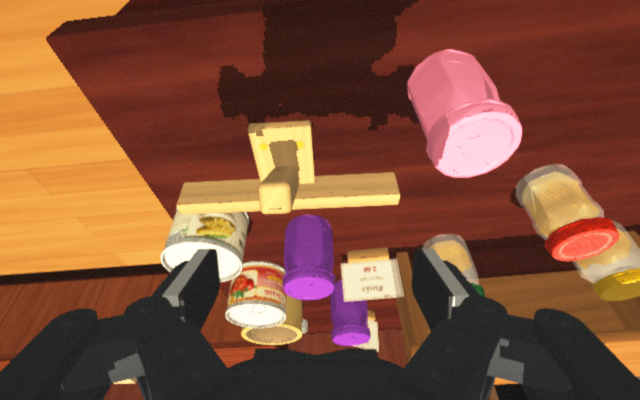

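The pusher is clearly visible: blade from (178,212) to (399,203), handle top at (276,198). That is about 7 mm further to −y than predicted, with yaw near −3.5°.

Run:
```python
from h import *
R=tool(86.5,35);ax=R[:,2];g=np.array([470,-272.5,53]);plan(g+ax*(19-95),R,3)
```

```text
t 11.1 tcp [ 430.4 -243.   136.6] F [ 0.5 -0.2  0.3] rows 3 each [-0.12, -1.15, -0.91] [0.0042, -0.0091, 0.0056]
```

Emit:
arm_command --pt "-0.12 -1.15 -0.91 0.0042 -0.0091 0.0056 0.085" --pt "-0.12 -1.15 -0.91 0.0042 -0.0091 0.0056 0.085" --pt "-0.12 -1.15 -0.91 0.0042 -0.0091 0.0056 0.085" --pt "0 0 0 0 0 0 0.085" --pt "0 0 0 0 0 0 0.085"

```text
t: 11.72
tcp_pos: [441.2, -257.0, 144.2]
orientation: [0.042, 0.961, -0.015, 0.274]
wrist_force: [-0.7, 0.8, 0.4]
finger_gap: 0.995
finger_force: 0.0
```

Run:
```python
from h import *
R=tool(86.5,35);ax=R[:,2];g=np.array([470,-272.5,53]);plan(g+ax*19,R,3)
```

```text
t 11.72 tcp [ 441.2 -257.   144.2] F [-0.7  0.8  0.4] rows 3 each [-0.4, -1.07, -0.38] [0.0079, -0.0042, 0.0373]
```

Run:
```python
from h import *
s=robot.get_state();print(s['qpos'].round(3),s['qd'].round(3),s['orientation'].round(3))
# fit planar kinematics check: wrist centre
R=Ro.from_quat(s['orientation']).as_matrix();print(R.round(3).tolist())
```

```text
[-8.380e-01 -2.000e-03  2.314e+00  7.730e-01  5.330e-01 -2.940e+00] [-0.001 -0.001  0.005  0.001 -0.    -0.   ] [ 0.042  0.961 -0.015  0.274]
[[-0.847, 0.089, 0.524], [0.072, 0.996, -0.052], [-0.527, -0.006, -0.85]]
```

Joint 6 is at its limit (−2.94), so I'll use the equivalent grasp half a turn away.

Emit:
arm_command --pt "0 0 10.5 0 0 -0.003 0.085" --pt "0 0 10.5 0 0 -0.003 0.085" --pt "0 0 10.5 0 0 -0.003 0.085" --pt "0 0 10.5 0 0 0 0.085" --pt "0 0 10.5 0 0 0 0.085" --pt "0 0 10.5 0 0 0 0.085" --pt "0 0 10.5 0 0 0 0.085" --pt "0 0 10.5 0 0 0 0.085" --pt "0 0 10.5 0 0 0 0.085" --pt "0 0 10.5 0 0 0 0.085" --pt "0 0 10.5 0 0 0 0.085" --pt "0 0 10.5 0 0 0 0.085"

```text
t: 13.22
tcp_pos: [436.3, -256.3, 151.7]
orientation: [0.876, 0.396, 0.237, 0.137]
wrist_force: [-0.4, -0.4, -0.1]
finger_gap: 0.994
finger_force: 0.0
```

Emit:
arm_command --pt "0 0 10.5 0 0 0 0.085" --pt "0 0 10.5 0 0 0 0.085" --pt "0 0 10.5 0 0 0 0.085" --pt "0 0 10.5 0 0 0 0.085" --pt "0 0 10.5 0 0 0 0.085" --pt "0 0 0 0 0 0 0.085"

```text
t: 13.98
tcp_pos: [436.3, -256.4, 151.7]
orientation: [0.961, -0.028, 0.273, 0.019]
wrist_force: [1.2, -0.7, 0.4]
finger_gap: 0.996
finger_force: 0.0
```

Run:
```python
from h import *
print(robot.get_state()['qpos'].round(2))
R=tool(-93.5,-35);ax=R[:,2];g=np.array([470,-272.5,53]);plan(g+ax*(19-80),R,3)
```

```text
[-0.85 -0.03  2.32  0.75  0.55  0.19]
t 13.97 tcp [ 436.3 -256.4  151.7] F [ 1.2 -0.7  0.4] rows 3 each [0.38, 1.08, 0.16] [-0.0089, 0.0045, 0.0136]
```

Emit:
arm_command --pt "0.38 1.08 0.16 -0.0089 0.0045 0.0136 0.085" --pt "0.38 1.08 0.16 -0.0089 0.0045 0.0136 0.085" --pt "0.38 1.08 0.16 -0.0089 0.0045 0.0136 0.085" --pt "0 0 0 0 0 0 0.085" --pt "0 0 0 0 0 0 0.085"

```text
t: 14.6
tcp_pos: [435.5, -270.8, 103.7]
orientation: [0.953, -0.029, 0.301, 0.009]
wrist_force: [0.1, 0.3, -0.6]
finger_gap: 0.988
finger_force: 0.0
```

Run:
```python
from h import *
R=tool(-93.5,-35);ax=R[:,2];g=np.array([470,-272.5,53]);plan(g+ax*(19-80),R,1);plan(g+ax*19,R,4)
w=robot.capture('wrist');cv2.imwrite('pics/w4.png',w['img'][:,:,::-1])
for k in(30,0,-20): print(np.round(proj(w,g-ax*k)))
```

```text
t 14.6 tcp [ 435.5 -270.8  103.7] F [ 0.1  0.3 -0.6] rows 1 each [0.03, -0.03, -0.03] [-0.0008, -0.0004, 0.0004]
t 14.6 tcp [ 435.5 -270.8  103.7] F [ 0.1  0.3 -0.6] rows 4 each [0.01, -0.01, -0.01] [-0.0002, -0.0001, 0.0201]
[316. 230.]
[316. 212.]
[316. 203.]
```

View pics/w4.png

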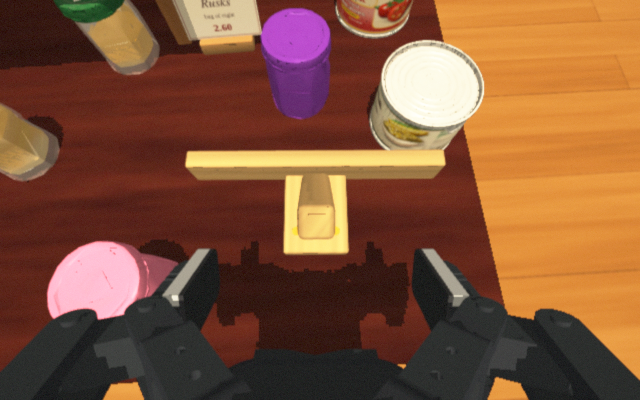

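The handle is centred between the fingers, with its end at (317,224) and the blade parallel. Descending and gripping.

Emit:
arm_command --pt "0 0 0 0.001 0 0.025 0.085" --pt "0 0 0 0.001 0 0.025 0.085" --pt "0 0 0 0.001 0 0.02 0.085" --pt "0 0 0 0 0 0.01 0.085" --pt "0 0 0 0 0 0 0.01" --pt "0 0 0 0 0 0 0.01" --pt "0 0 0 0 0 0 0.01" --pt "0 0 0 0 0 0 0.01" --pt "0 0 0 0 0 0 0.01" --pt "0 0 0 0 0 0 0.01" --pt "0 0 0 0 0 0 0.01" --force 90

```text
t: 16.02
tcp_pos: [483.8, -273.9, 40.4]
orientation: [0.953, -0.03, 0.301, 0.009]
wrist_force: [-3.0, 1.0, 6.4]
finger_gap: 0.247
finger_force: 88.5
```

Run:
```python
from h import *
# pusher carry: stand frame (653.5,-24) yaw 1.83; edge at stand x=-140
s=robot.get_state();print(s['tcp_pos'].round(1),s['wrist_force'].round(1),s['finger_gap'],s['finger_force'])
print(s['orientation'].round(4))
```

```text
[ 483.8 -273.9   40.4] [-3.   1.   6.4] 0.2473531399001489 88.46139907836914
[ 0.953  -0.03    0.3014  0.0093]
```

Emit:
arm_command --pt "0 0 0 0.0115 0 -0.0164 0.01" --pt "0 0 0 0.0172 0 -0.0246 0.01" --pt "0 0 0 0.0172 0 -0.0246 0.01" --pt "0 0 0 0.0143 0 -0.0205 0.01" --pt "0 0 0 0 0 0 0.01"

```text
t: 16.65
tcp_pos: [484.2, -274.8, 146.5]
orientation: [0.953, -0.029, 0.302, 0.011]
wrist_force: [0.3, -0.2, -1.6]
finger_gap: 0.246
finger_force: 88.2
```

Run:
```python
from h import *
R=Ro.from_euler('z',5.3,degrees=True).as_matrix()@Ro.from_quat([.953,-.03,.3014,.0093]).as_matrix()
plan((463.8,-30.1,142),R,8)
```

```text
t 16.65 tcp [ 484.2 -274.8  146.5] F [ 0.3 -0.2 -1.6] rows 8 each [0.4, -0.01, -0.53] [-0.0029, -0.0305, -0.0014]
```

Emit:
arm_command --pt "0.4 0 -0.53 -0.0029 -0.0305 -0.0014 0.01" --pt "0.4 0 -0.53 -0.0029 -0.0305 -0.0014 0.01" --pt "0.4 0 -0.53 -0.0029 -0.0305 -0.0014 0.01" --pt "0.4 0 -0.53 -0.0029 -0.0305 -0.0014 0.01" --pt "0.4 0 -0.53 -0.0029 -0.0305 -0.0014 0.01" --pt "0.4 0 -0.53 -0.0029 -0.0305 -0.0014 0.01" --pt "0.4 0 -0.53 -0.0029 -0.0305 -0.0014 0.01" --pt "0.4 0 -0.53 -0.0029 -0.0305 -0.0014 0.01" --pt "0 0 0 0 0 0 0.01" --pt "0 0 0 0 0 0 0.01"

```text
t: 17.9
tcp_pos: [462.9, -29.3, 139.9]
orientation: [0.954, 0.014, 0.3, -0.007]
wrist_force: [0.6, 0.0, -0.9]
finger_gap: 0.244
finger_force: 88.8
```

Run:
```python
from h import *
R=Ro.from_euler('z',5.3,degrees=True).as_matrix()@Ro.from_quat([.953,-.03,.3014,.0093]).as_matrix()
plan((463.8,-30.1,60),R,3)
w=robot.capture('wrist');cv2.imwrite('pics/w5.png',w['img'][:,:,::-1])
for t in('jar_spare_mid','jar_left_mid','jar_right_mid','board_edge','stand'):
  for r in robot.trace(t,w)[:2]:
    ys,xs=np.where(r['region']);print(t,round(r['conf'],2),np.round(r['position']),xs.min(),xs.max(),ys.min(),ys.max(),onz(w,r['position'],40).round())
```

```text
t 17.9 tcp [462.9 -29.3 139.9] F [ 0.6  0.  -0.9] rows 3 each [-0.06, 0.05, -0.04] [-0.015, 0.0004, 0.022]
jar_spare_mid 0.89 [322. 154.] 288 353 121 179 [562. -31.  40.]
jar_left_mid 0.82 [227.  66.] 188 264 25 117 [652.  61.  40.]
jar_right_mid 0.94 [407.  62.] 373 445 23 112 [ 660. -109.   40.]
jar_right_mid 0.76 [591. 126.] 534 639 78 168 [ 596. -267.   40.]
board_edge 0.97 [379.  17.] 91 550 0 99 [714. -85.  40.]
board_edge 0.73 [408.  62.] 373 444 23 112 [ 661. -111.   40.]
stand 0.76 [382.  18.] 90 551 0 98 [714. -88.  40.]
```

View pics/w5.png

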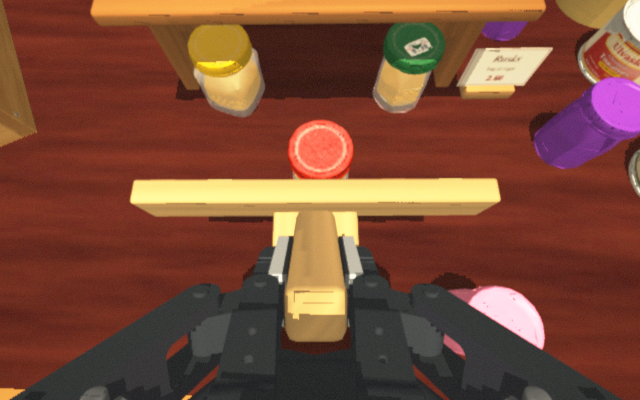

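The wrist view is good: spare lid at (321,151), left lid at (220,49), right lid at (414,46). The blade's top edge runs (133,181)–(498,179), and the panel feet are near (190,90) and (445,92).

Run:
```python
from h import *
w=robot.capture('wrist');g=w['img']
def P(n,p,z): print(n,onz(w,p,z).round(1))
P('spare',(321,151),74);P('left',(220,49),74);P('right',(414,46),74)
P('panelL',(182,90),0);P('panelL in',(200,90),0);P('panelR',(441,90),0)
P('boardL',(98,23),120);P('boardR',(543,13),120)
for z in (128,131):P('bladeL',(133,181),z);P('bladeR',(498,179),z)
cv2.imwrite('pics/w5c.png',cv2.resize(g[0:200,80:560],None,fx=1.66,fy=2.9,interpolation=cv2.INTER_CUBIC)[:,:,::-1])
```

```text
spare [550.3 -31.   74. ]
left [643.   56.3  74. ]
right [ 649.9 -107.5   74. ]
panelL [654.1 119.1   0. ]
panelL in [654.6  99.8   0. ]
panelR [ 660.7 -157.4    0. ]
boardL [622.3 126.2 120. ]
boardR [ 638.1 -183.7  120. ]
bladeL [503.2  73.2 128. ]
bladeR [ 509.6 -129.5  128. ]
bladeL [502.1  71.4 131. ]
bladeR [ 508.4 -127.8  131. ]
```

View pics/w5c.png

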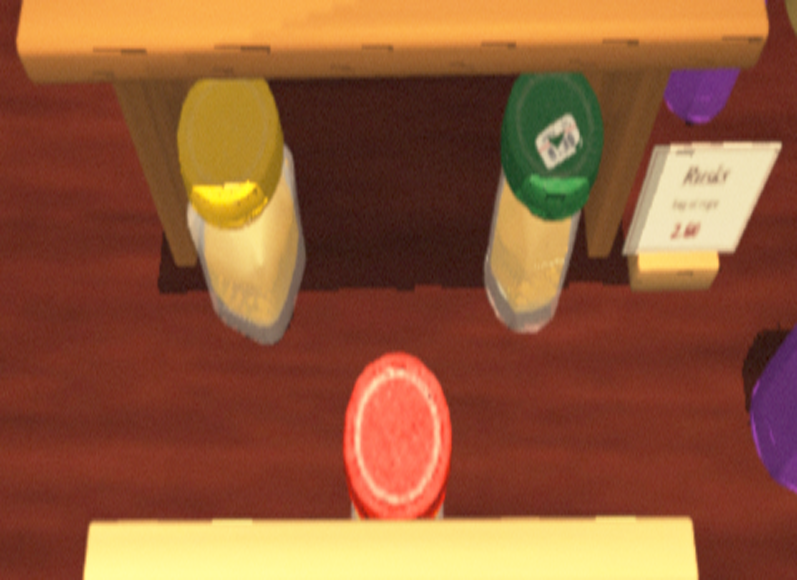

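Emit:
arm_command --pt "0 0 0 -0.0172 0 0.0246 0.01" --pt "0 0 0 -0.0172 0 0.0246 0.01" --pt "0 0 0 -0.0143 0 0.0205 0.01" --pt "0 0 0 -0.0057 0 0.0082 0.01" --pt "0 0 0 0 0 0 0.01" --pt "0 0 0 0 0 0 0.01"

```text
t: 19.0
tcp_pos: [466.8, -25.2, 74.9]
orientation: [0.952, 0.016, 0.305, -0.012]
wrist_force: [-0.5, -0.6, -1.4]
finger_gap: 0.248
finger_force: 88.8
```

Run:
```python
from h import *
R0=Ro.from_quat([.953,-.03,.3014,.0093]).as_matrix()
print(R0[:,2],tool(-93.5,-35)[:,2])
R=Ro.from_euler('z',5.6,degrees=True).as_matrix()@R0
f=np.array([np.cos(.037),np.sin(.037)])
p=np.array([462.9,-29.3])
plan((*(p+f*30),41),R,2); plan((*(p+f*151.5),41),R,10)
```

```text
[ 0.57388891 -0.03580846 -0.81814991] [ 0.5725066  -0.035016   -0.81915204]
t 19.0 tcp [466.8 -25.2  74.9] F [-0.5 -0.6 -1.4] rows 2 each [-0.36, -0.2, -0.15] [0.0008, 0.0021, 0.0213]
t 19.0 tcp [466.8 -25.2  74.9] F [-0.5 -0.6 -1.4] rows 10 each [-0.07, -0.04, -0.03] [0.0101, 0.0004, 0.0113]
```

```bash
python3 -c "
from h import *
print(robot.get_state()['qpos'].round(3))"
```

```text
[-0.279  0.057  2.512  1.675  0.193 -0.359]
```

The arm is passing close to its wrist singularity (q5≈0.19), so I'll take it slowly.

```bash
cat > pl.py <<'E'
from h import *
import sys
fw,z,n=float(sys.argv[1]),float(sys.argv[2]),int(sys.argv[3])
R0=Ro.from_quat([.953,-.03,.3014,.0093]).as_matrix()
R=Ro.from_euler('z',5.6,degrees=True).as_matrix()@R0
f=np.array([np.cos(.037),np.sin(.037)]);p=np.array([462.9,-29.3])
s=robot.get_state();print('q',s['qpos'].round(2),'fwd,lat',np.round([(s['tcp_pos'][:2]-p)@f,(s['tcp_pos'][:2]-p)@[-f[1],f[0]]],1),'rot err',Ro.from_matrix(R@Ro.from_quat(s['orientation']).as_matrix().T).as_rotvec(degrees=True).round(2))
plan((*(p+f*fw),z),R,n)
E
python3 pl.py 8 60 10
```

```text
q [-0.28  0.06  2.51  1.68  0.19 -0.36] fwd,lat [4.1 3.9] rot err [-0.77  0.38 -0.16]
t 19.0 tcp [466.8 -25.2  74.9] F [-0.5 -0.6 -1.4] rows 10 each [-0.07, -0.04, -0.03] [-0.0005, 0.0004, 0.0014]
```

Emit:
arm_command --pt "-0.07 -0.04 -0.03 -0.0005 0.0004 0.0014 0.01" --pt "-0.07 -0.04 -0.03 -0.0005 0.0004 0.0014 0.01" --pt "-0.07 -0.04 -0.03 -0.0005 0.0004 0.0014 0.01" --pt "-0.07 -0.04 -0.03 -0.0005 0.0004 0.0014 0.01" --pt "-0.07 -0.04 -0.03 -0.0005 0.0004 0.0014 0.01" --pt "-0.07 -0.04 -0.03 -0.0005 0.0004 0.0014 0.01" --pt "-0.07 -0.04 -0.03 -0.0005 0.0004 0.0014 0.01" --pt "-0.07 -0.04 -0.03 -0.0005 0.0004 0.0014 0.01" --pt "-0.07 -0.04 -0.03 -0.0005 0.0004 0.0014 0.01" --pt "-0.07 -0.04 -0.03 -0.0005 0.0004 0.0014 0.01"

```text
t: 20.25
tcp_pos: [470.6, -28.6, 60.0]
orientation: [0.953, 0.017, 0.301, -0.006]
wrist_force: [0.2, -0.4, -1.7]
finger_gap: 0.249
finger_force: 88.8
```

```bash
python3 pl.py 8 44 10
```

```text
q [-0.27  0.11  2.5   1.91  0.19 -0.6 ] fwd,lat [7.8 0.5] rot err [-0.05 -0.03 -0.01]
t 20.25 tcp [470.6 -28.6  60. ] F [ 0.2 -0.4 -1.7] rows 10 each [-0.01, 0.0, -0.0] [-0.0009, 0.0, 0.0013]
```

Emit:
arm_command --pt "0 0 0 -0.0012 0 0.0018 0.01" --pt "0 0 0 -0.0012 0 0.0018 0.01" --pt "0 0 0 -0.0012 0 0.0018 0.01" --pt "0 0 0 -0.0012 0 0.0018 0.01" --pt "0 0 0 -0.0012 0 0.0018 0.01" --pt "0 0 0 -0.0012 0 0.0018 0.01" --pt "0 0 0 -0.0012 0 0.0018 0.01" --pt "0 0 0 -0.001 0 0.0014 0.01" --pt "0 0 0 0 0 0 0.01"

```text
t: 21.38
tcp_pos: [470.8, -28.5, 43.1]
orientation: [0.953, 0.016, 0.301, -0.006]
wrist_force: [-0.1, 0.3, -2.3]
finger_gap: 0.249
finger_force: 88.8
```

```bash
python3 pl.py 140 41 12
```

```text
q [-0.27  0.17  2.5   2.17  0.21 -0.86] fwd,lat [7.9 0.6] rot err [-0.07 -0.05 -0.01]
t 21.38 tcp [470.8 -28.5  43.1] F [-0.1  0.3 -2.3] rows 12 each [-0.01, 0.0, -0.0] [0.0089, 0.0, 0.0065]
```

Emit:
arm_command --pt "0 0 0 0.0032 0 0.0024 0.01" --pt "0 0 0 0.0048 0 0.0035 0.01" --pt "0 0 0 0.0048 0 0.0035 0.01" --pt "0 0 0 0.0048 0 0.0035 0.01" --pt "0 0 0 0.0048 0 0.0035 0.01" --pt "0 0 0 0.0048 0 0.0035 0.01" --pt "0 0 0 0.0048 0 0.0035 0.01" --pt "0 0 0 0.0048 0 0.0035 0.01" --pt "0 0 0 0.0048 0 0.0035 0.01" --pt "0 0 0 0.0048 0 0.0035 0.01"

```text
t: 22.62
tcp_pos: [528.8, -26.4, 42.2]
orientation: [0.953, 0.017, 0.301, -0.006]
wrist_force: [-1.7, -0.4, -1.7]
finger_gap: 0.247
finger_force: 89.1
```

```bash
python3 pl.py 140 42 12
```

```text
q [-0.22  0.26  2.38  2.12  0.17 -0.77] fwd,lat [65.9  0.4] rot err [-0.06 -0.02 -0.02]
t 22.62 tcp [528.8 -26.4  42.2] F [-1.7 -0.4 -1.7] rows 12 each [-0.0, 0.0, -0.0] [0.005, 0.0, 0.0036]
```

Emit:
arm_command --pt "0 0 0 0.0045 0 0.0032 0.01" --pt "0 0 0 0.0045 0 0.0032 0.01" --pt "0 0 0 0.0045 0 0.0032 0.01" --pt "0 0 0 0.0045 0 0.0032 0.01" --pt "0 0 0 0.0045 0 0.0032 0.01" --pt "0 0 0 0.0045 0 0.0032 0.01" --pt "0 0 0 0.0045 0 0.0032 0.01" --pt "0 0 0 0.0045 0 0.0032 0.01" --pt "0 0 0 0.0045 0 0.0032 0.01" --pt "0 0 0 0.0045 0 0.0032 0.01" --pt "0 0 0 0.0045 0 0.0032 0.01" --pt "0 0 0 0.0045 0 0.0032 0.01"

```text
t: 24.12
tcp_pos: [594.0, -24.1, 41.2]
orientation: [0.954, 0.016, 0.301, -0.006]
wrist_force: [-5.1, 0.5, 1.8]
finger_gap: 0.247
finger_force: 89.5
```

```bash
python3 pl.py 151.5 42 4
python3 - <<'E'
from h import *
s=robot.capture('side');w=robot.capture('wrist')
for q in ('jar_left_mid','jar_right_mid','jar_spare_mid'):
    for r in robot.trace(q,s)[:3]: print(q,round(r['conf'],2),np.round(r['position'],1),onz(s,r['position'],40).round())
a=cv2.resize(s['img'][170:280,290:420],(520,300),interpolation=cv2.INTER_CUBIC)
b=cv2.resize(w['img'],(480,300))[:,:]
cv2.imwrite('pics/p1.png',np.vstack([cv2.resize(a,(480,277)),b])[:,:,::-1])
E
```

```text
q [-0.18  0.35  2.24  1.9   0.13 -0.51] fwd,lat [131.2   0.3] rot err [-0.05 -0.11 -0.  ]
t 24.12 tcp [594.  -24.1  41.2] F [-5.1  0.5  1.8] rows 4 each [-0.01, 0.03, -0.01] [0.0043, 0.0001, 0.0028]
jar_left_mid 0.67 [332.5 209.4] [647.  56.  40.]
jar_right_mid 0.93 [289.4 262.8] [ 430. -145.   40.]
jar_right_mid 0.83 [392.9 261.1] [ 738. -234.   40.]
jar_right_mid 0.81 [354. 278.] [ 596. -262.   40.]
jar_spare_mid 0.59 [343.1 228.8] [645. -50.  40.]
```

View pics/p1.png

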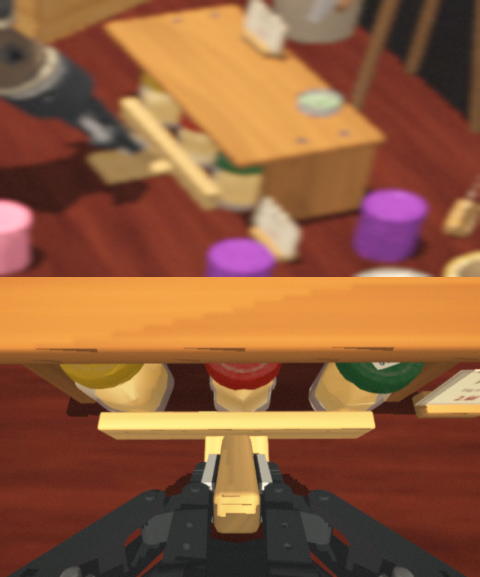

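All three jars are in line behind the blade, which runs (98,413)–(375,413). I've now viewed 11 pictures, one over the limit of 10, so the rest is by numbers only.

Run:
```python
from h import *
w=robot.capture('wrist')
for n,p,z in(('footL',(107,167),0),('footR',(527,165),0),('bladeL',(131,180),31),('bladeR',(500,180),31),('boardL',(40,110),120),('boardR',(600,115),120)):print(n,onz(w,p,z).round(1))
s=robot.get_state();print(s['tcp_pos'].round(1))
g=w['img']
for col in (150,500): print(col,[tuple(int(v) for v in g[r,col]) for r in range(172,192,2)])
```

```text
footL [653.1 115.9   0. ]
footR [ 663.7 -160.4    0. ]
bladeL [633.4  79.2  31. ]
bladeR [ 640.1 -123.1   31. ]
boardL [621.4  54.9 120. ]
boardR [ 625.  -102.1  120. ]
[594.8 -24.1  41.8]
150 [(182, 141, 81), (167, 131, 81), (128, 104, 87), (153, 130, 108), (219, 169, 106), (251, 220, 122), (251, 220, 123), (252, 222, 127), (252, 225, 124), (253, 229, 131)]
500 [(129, 108, 91), (98, 74, 63), (61, 31, 18), (63, 29, 18), (61, 29, 22), (94, 39, 25), (117, 47, 35), (112, 44, 32), (111, 45, 30), (110, 45, 31)]
```

Emit:
arm_command --pt "0 0 0 0.0041 0 0.0029 0.01" --pt "0 0 0 0.0041 0 0.0029 0.01" --pt "0 0 0 0.0041 0 0.0029 0.01" --pt "0 0 0 0.0041 0 0.0029 0.01" --pt "0 0 0 0 0 0 0.01" --pt "0 0 0 0 0 0 0.01" --pt "0 0 0 0 0 0 0.01" --pt "0 0 0 0 0 0 0.01"

```text
t: 25.42
tcp_pos: [615.1, -23.4, 42.2]
orientation: [0.953, 0.017, 0.302, -0.006]
wrist_force: [-0.8, -0.1, -2.6]
finger_gap: 0.249
finger_force: 88.8
```

```bash
python3 pl.py 151.5 42 1
python3 - <<'E'
from h import *
s=robot.capture('side');w=robot.capture('wrist');t=robot.capture('top')
for n,c in(('side',s),('w',w),('top',t)):
  for q in ('jar_left_mid','jar_right_mid','jar_spare_mid','board_edge','pusher_edge'):
    for r in robot.trace(q,c)[:1]:
      ys,xs=np.where(r['region']);print(n,q,round(r['conf'],2),np.round(r['position'],1),xs.min(),xs.max(),ys.min(),ys.max(),onz(c,r['position'],40).round())
  if n=='w':
    g=robot.trace('pusher',c)[0]['region']
    for x in(160,240,400,480):
      y=np.where(g[:,x])[0]
      if len(y): print(x,y.min(),onz(c,(x,y.min()-.5),31).round(1))
E
```

```text
q [-0.17  0.37  2.19  1.79  0.12 -0.39] fwd,lat [152.3   0.3] rot err [-0.07  0.03 -0.03]
t 25.43 tcp [615.1 -23.4  42.2] F [-0.8 -0.1 -2.6] rows 1 each [-0.07, -0.03, -0.01] [-0.0008, 0.0003, -0.0003]
side jar_left_mid 0.48 [334.2 213.7] 333 340 207 218 [644.  32.  40.]
side jar_right_mid 0.97 [396.1 258.6] 385 404 246 273 [ 752. -228.   40.]
side board_edge 0.83 [361.2 211.1] 319 392 172 272 [739.  17.  40.]
side pusher_edge 0.93 [340.7 230.5] 320 354 208 250 [634. -55.  40.]
w board_edge 0.91 [325.6  93.8] 0 639 0 220 [707. -25.  40.]
w pusher_edge 0.73 [316.8 212.4] 131 499 184 341 [636. -23.  40.]
160 186 [651.2  63.6  31. ]
240 186 [652.6  19.8  31. ]
400 185 [656.2 -67.7  31. ]
480 185 [ 657.6 -111.4   31. ]
top jar_right_mid 0.8 [419.2 162. ] 409 428 153 173 [ 751. -230.   40.]
top board_edge 0.93 [352.1 175.7] 299 419 151 200 [704. -27.  40.]
```

Edge is at the line. Drawing back.

Emit:
arm_command --pt "0 0 0 -0.0041 0 -0.0029 0.01" --pt "0 0 0 -0.0053 0 -0.0037 0.01" --pt "0 0 0 -0.0053 0 -0.0037 0.01" --pt "0 0 0 -0.0053 0 -0.0037 0.01" --pt "0 0 0 -0.0053 0 -0.0037 0.01" --pt "0 0 0 -0.0053 0 -0.0037 0.01" --pt "0 0 0 -0.0053 0 -0.0037 0.01" --pt "0 0 0 -0.0053 0 -0.0037 0.01" --pt "0 0 0 -0.0053 0 -0.0037 0.01" --pt "0 0 0 -0.0053 0 -0.0037 0.01" --pt "0 0 0 -0.0053 0 -0.0037 0.01" --pt "0 0 0 -0.0053 0 -0.0037 0.01"

```text
t: 27.88
tcp_pos: [538.2, -26.1, 41.6]
orientation: [0.953, 0.017, 0.301, -0.006]
wrist_force: [0.4, 0.3, -1.9]
finger_gap: 0.246
finger_force: 88.8
```

Emit:
arm_command --pt "0 0 0 -0.0053 0 -0.0037 0.01" --pt "0 0 0 -0.0053 0 -0.0037 0.01" --pt "0 0 0 -0.0053 0 -0.0037 0.01" --pt "0 0 0 -0.0053 0 -0.0037 0.01" --pt "0 0 0 -0.0053 0 -0.0037 0.01" --pt "0 0 0 -0.0053 0 -0.0037 0.01" --pt "0 0 0 0 0 0 0.01" --pt "0 0 0 0 0 0 0.01"

```text
t: 28.88
tcp_pos: [500.1, -27.5, 41.6]
orientation: [0.953, 0.017, 0.302, -0.006]
wrist_force: [-0.7, 0.1, -2.2]
finger_gap: 0.248
finger_force: 88.8
```

```bash
python3 pl.py 36 40.5 1
cat > chk.py <<'E'
from h import *
w=robot.capture('wrist');s=robot.capture('side')
for n,c in(('w',w),('side',s)):
  for q in ('jar_left_mid','jar_right_mid','jar_spare_mid','pusher_edge','stand'):
    for r in robot.trace(q,c)[:2]:
      ys,xs=np.where(r['region']);print(n,q,round(r['conf'],2),np.round(r['position'],1),xs.min(),xs.max(),ys.min(),ys.max(),'foot front',onz(c,((xs.min()+xs.max())/2,ys.max()+.5),2).round(1))
E
python3 chk.py
```

```text
q [-0.24  0.22  2.44  2.18  0.2  -0.84] fwd,lat [37.2  0.4] rot err [-0.06  0.01 -0.02]
t 28.88 tcp [500.1 -27.5  41.6] F [-0.7  0.1 -2.2] rows 1 each [-0.06, -0.01, -0.02] [-0.0017, 0.0004, 0.0002]
w jar_left_mid 0.62 [196.1  17.4] 147 239 0 47 foot front [655.4  69.5   2. ]
w jar_right_mid 0.94 [437.8  19.9] 400 477 0 48 foot front [ 660.3 -112.8    2. ]
w jar_right_mid 0.73 [615.1 386.8] 578 639 371 399 foot front [ 435.6 -182.4    2. ]
w jar_spare_mid 0.86 [323.7  25.4] 290 353 0 47 foot front [658.4 -26.    2. ]
w pusher_edge 0.84 [315.2 210.2] 131 499 179 341 foot front [458.1 -28.1   2. ]
w stand 0.65 [549.4  23.9] 98 639 0 66 foot front [642.5 -60.6   2. ]
side jar_left_mid 0.57 [334.9 218. ] 332 340 209 219 foot front [656.6  41.8   2. ]
side jar_right_mid 0.96 [395.3 259.8] 386 404 246 273 foot front [ 741.4 -253.     2. ]
side jar_right_mid 0.64 [357.5 241.7] 353 359 237 250 foot front [ 664.2 -122.7    2. ]
side jar_spare_mid 0.39 [343.9 233.5] 342 352 224 236 foot front [661.  -51.4   2. ]
side pusher_edge 0.75 [304.7 236.9] 288 321 215 259 foot front [ 490.3 -110.7    2. ]
side stand 0.62 [364.1 212.7] 318 393 171 274 foot front [ 621.9 -219.6    2. ]
```

Jar fronts (655, 658, 660) match the panel line in the wrist view to about 1 mm. Lowering and releasing the pusher.

Emit:
arm_command --pt "0 0 0 -0.0004 0 0.0006 0.01" --pt "0 0 0 -0.0003 0 0.0004 0.01" --pt "0 0 0 0 0 0 0.01" --pt "0 0 0 0 0 0 0.03" --pt "0 0 0 0 0 0 0.05" --pt "0 0 0 0 0 0 0.085" --pt "0 0 0 0 0 0 0.085" --pt "0 0 0 0 0 0 0.085" --pt "0 0 0 0 0 0 0.085"

```text
t: 30.6
tcp_pos: [499.9, -27.5, 40.3]
orientation: [0.953, 0.017, 0.301, -0.006]
wrist_force: [0.8, 0.1, -0.3]
finger_gap: 0.99
finger_force: 0.0
```

Emit:
arm_command --pt "0 0 0 0 0 -0.006 0.085" --pt "0 0 0 0 0 -0.008 0.085" --pt "0 0 0 0 0 -0.008 0.085" --pt "0 0 0 0 0 -0.008 0.085" --pt "0 0 0 0 0 -0.008 0.085" --pt "0 0 0 0 0 -0.008 0.085" --pt "0 0 0 0 0 -0.008 0.085" --pt "0 0 0 0 0 -0.008 0.085" --pt "0 0 0 0 0 -0.01 0.085" --pt "0 0 0 0 0 -0.01 0.085" --pt "0 0 0 0 0 -0.01 0.085" --pt "0 0 0 0 0 -0.01 0.085"

```text
t: 32.1
tcp_pos: [440.8, -29.5, 123.8]
orientation: [0.953, 0.017, 0.301, -0.006]
wrist_force: [-0.6, 0.3, -0.4]
finger_gap: 0.993
finger_force: 0.0
```

```bash
python3 pl.py 0 130 1; python3 chk.py
```

```text
q [-0.31 -0.17  2.55  0.84  0.26  0.47] fwd,lat [-22.1   0.7] rot err [-0.07 -0.05 -0.03]
t 32.1 tcp [440.8 -29.5 123.8] F [-0.6  0.3 -0.4] rows 1 each [-0.08, 0.05, -0.02] [0.0217, 0.0006, 0.0076]
w jar_left_mid 0.61 [226.6  27.8] 193 259 0 58 foot front [656.2  71.6   2. ]
w jar_right_mid 0.97 [596.2  98.2] 540 639 43 143 foot front [ 570.1 -282.1    2. ]
w jar_right_mid 0.74 [406.4  27.1] 376 443 0 60 foot front [ 659.9 -118.4    2. ]
w jar_spare_mid 0.74 [319.8  29.1] 296 345 0 60 foot front [656.9 -26.5   2. ]
w jar_spare_mid 0.6 [611.9  29.5] 585 639 0 54 foot front [ 674.3 -328.8    2. ]
w pusher_edge 0.65 [315.6 171.5] 197 434 149 246 foot front [464.4 -27.9   2. ]
w pusher_edge 0.18 [226.7  22.4] 193 258 0 58 foot front [656.2  72.1   2. ]
w stand 0.95 [472.6  31. ] 154 560 0 72 foot front [643.2 -64.1   2. ]
w stand 0.44 [316.1 172.6] 197 435 149 246 foot front [464.4 -28.3   2. ]
side jar_left_mid 0.37 [334.3 215.1] 332 340 208 218 foot front [658.5  46.9   2. ]
side jar_right_mid 0.87 [395. 261.] 386 404 246 272 foot front [ 743.3 -249.2    2. ]
side jar_right_mid 0.82 [354.8 276. ] 345 363 266 293 foot front [ 588.2 -288.2    2. ]
side jar_spare_mid 0.53 [345.4 233.3] 344 349 227 234 foot front [663.1 -41.7   2. ]
side pusher_edge 0.74 [304.4 235.3] 288 321 216 259 foot front [ 490.3 -110.7    2. ]
side stand 0.77 [362.9 211.2] 318 393 172 273 foot front [ 623.5 -215.7    2. ]
side stand 0.29 [303.1 237.1] 287 321 215 259 foot front [ 488.7 -110.2    2. ]
```

```bash
python3 -c "
from plant import robot
print(robot.hand_in())"
```

```text
the job is handed in; nothing more can be done
None
```

The job is handed in with no verdict reported: by the wrist camera the three jars stand flush with the panels' front line to about 1–2 mm, and the released pusher stands about 115 mm in front of it; I viewed 11 pictures, one over the limit of 10.

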